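# Roll the bearing up the gutter and bolt it in

### The job

With the fingertips, gently push the ball bearing along the sloped gutter, up over the crest, until it rests against the end stop. Then push the red-knobbed bolt fully home across the channel behind it, so that the bearing cannot roll back. Do not pinch the bearing or lift it out of the channel, and leave the other things on the table where they are.

Things in the scene. Friction and masses are not known exactly. Their poses are not given: they have to be found in the camera images.
- gutter: Sloped gutter fixed to the table: grey base plate 310 x 60 x 10 mm with a straight aluminium channel, 17.4 mm wide inside; its walls, 4 mm thick, rise 16 mm above the channel floor all along. Origin: centre of the underside, on the table; x runs uphill along the channel's centre line, z up, y to the side of the red-knobbed bolt. Floor heights: see the points low_end and crest.
- low_end (a point): On the channel floor's centre line at its low end (gutter x -150 mm, 20 mm above the table), where a lip as high as the walls closes it. From here the floor rises evenly to the point crest; a bearing let go on this slope rolls back down to the lip.
- crest (a point): Highest point of the channel floor (gutter x +70 mm, 52 mm above the table). Beyond it the floor falls evenly to 38 mm at the face of the dark end stop (gutter x +131 mm, stop top 88 mm above the table): past the crest a bearing rolls on to the stop by itself and stays.
- seat (a point): Fixed to the gutter: where the bearing's origin is when the bearing rests against the end stop (gutter x 105 mm, y 7.5 mm, 71 mm above the table). Axes parallel to the gutter's.
- bearing: Steel ball bearing, 52 mm diameter, 15 mm wide, about 0.12 kg, standing on its rim in the channel, at first resting against the lip at the low end; it sticks out 36 mm above the walls. Origin: on its axis, in the side face that looks to the gutter's +y, so it keeps its place as the bearing rolls. Its z axis is the rolling axis and points to the gutter's -y.
- knob_face (a point): Centre of the flat outer face of the bolt's red knob (26 mm diameter, 12 mm thick), the face to push on, 79 mm above the table. Moves with the bolt: gutter x 65 mm, y 112 mm when drawn right out, 67 mm when home. The blue guide block of the bolt spans gutter x 54 to 76 mm, y 32 to 52 mm, top 91 mm above the table.
- bolt (a joint): Keeper bolt: 10 mm steel rod that slides level across the channel, above its walls, on the downhill side of the seated bearing. Value in m: 0 drawn right out (rod tip 30 mm from the channel's centre line), 0.045 fully home (end of travel). Pushed in the gutter's -y direction it resists with 2 N of friction; it stays where it is left.
- grease_tin_1: Bystander, not part of the job: yellow and black grease tin, 68 mm wide, 60 mm tall. Origin: centre of its underside.
- gear_1: Bystander, not part of the job: steel spur gear lying flat, 64 mm wide, 22 mm high. Origin: centre of its underside.
- piston_1: Bystander, not part of the job: grey piston standing on its crown, 66 mm wide, 58 mm tall. Origin: centre of its underside.
- con_rod_1: Bystander, not part of the job: dark connecting rod lying flat, 71 x 159 x 18 mm. Origin: centre of its underside.
- injector_1: Bystander, not part of the job: injector lying flat, 62 x 123 x 23 mm. Origin: centre of its underside.
- wrench_2: Bystander, not part of the job: steel combination wrench lying flat, 26 x 170 x 7 mm. Origin: centre of its underside.

How it is judged:
By the outcome, as a careful person would: the job done as asked, in the order asked, and still so for the second after the job is handed in, with the robot touching nothing.
It also fails if it takes over 48 s, if anything falls off the work surface, if the arm or the gripper's body presses on something with over 40 N, if the wrist force passes 120 N, or if a joint passes its speed limit or range.

### The arm

A 6-joint arm with a two-finger parallel gripper is mounted at the origin on a cart in front of the work surface, level with it; the furniture and walls round the work are solid. World frame = base frame: x ahead of the robot, y to its left, z up, the work surface at z = 0. Lengths are in m, angles in rad, forces in N, time in s.
With the tool pointing down it reaches from about 0.25 to 0.775 m from the base axis. Payload 8.9 kg.
Tool frame: the origin (TCP) lies midway between the tips of the shut fingers; the grasp point (between the pads) lies 19 mm behind it; z points along the fingers, y is the direction in which the jaws open and shut (so a half turn about z gives the same grasp; the last joint's range is limited). The gripper opens to 85 mm and grips with 20 to 120 N. Pads are 22 mm wide; open, the fingers measure 114 mm over their backs; the gripper's body (76 mm by 85 mm) begins 54 mm behind the grasp point. The pads swing forward as they close: fully open they stand 13 mm farther back than shut.
Start: joints at [-1.375, 0.291, -0.153, 1.127, 0, 1.431], TCP at [0.173, -0.496, 0.231] pointing down, gripper open.
Joint ranges: [-2.52, 2.52], [-0.91, 1.74], [-1.3, 1.37], [-1.96, 2.02], [-1.52, 1.47], [-3.14, 3.14]. Speed limits (rad/s): [2.22, 2.22, 2.79, 3.14, 3.14, 3.14].

### API

Orientations are given as a unit quaternion [x, y, z, w].
In Python, from plant import * gives the robot as it stands.
- The arm moves only by the tool arm_command, never from a script. Its argument "rows" is a list of rows, each a list of 3 entries, a list of its own where there are three numbers: the shift along the world's x, y, z in mm, then the turn, a rotation vector about the world's x, y, z in degrees, then the opening, from 0 (shut) to 1 (fully open). A call has 1 to 8 rows; each row shifts and turns the commanded pose from where the row before left it; what a row does not reach is not made up. A row lasts 1/12 s, in which the tool goes at most 41.7 mm and 7.16 degrees, less where a joint would pass 70% of its speed; a pose out of reach is approached as far as the arm can. A call with a gripper value outside its range is refused whole. The fingers move at their own pace and stop on an object; "newtons" is the grip in N (left out, the last holds). Time passes only in rows, so rows that do not move let the fingers close. It gives the time, the measured TCP pose, the force and the opening at its end, in the units of the state.
- sense(): the state, without advancing time (a new reading comes with each control period).
- capture(name): name is "side" or "top"; returns (picture, depth): 480x640x3 uint8, red, green, blue; 480x640 float32, m along the optical axis (not along the pixel's ray), 0 where there is no reading.
- camera_model(name): a dict with "intrinsics" (3x3 intrinsics, pixels), "cam_to_world" (4x4, takes a point from camera to world coordinates). Camera axes: x right, y up, looking along -z (the intrinsics and any distortion apply to the point x, -y, -z); pixel columns grow to the right and rows downward; lengths in m; the calibration is good to about 2 mm. A picture is of the moment at which its call begins. camera_model takes no time and is no camera call.
- finish_job(): hands the job in, once; it reports no verdict.
Trained networks look in the newest picture that a camera, given by its name, has taken for a name from the list of things; names that differ only in an ending like _2 or _b are one class to them, and where a whole thing is asked for, a point or a joint stands for the part that bears it (a point fixed in the world has none). Each returns a list of dicts, best first, with "p" (0 to 1); they miss things now and then, are a little off and sometimes report something else, mostly with a low value. They report only what shows in the picture. A call takes as long as a camera call.
- spot_in(query, camera): "location" ([row, column] in pixels, amid what is visible of it).
The state is a dict: "time_s": time; "joint_positions": joint angles; "joint_velocities": joint speeds; "joint_torque": joint torques, N m; "tool_pos": TCP position; "tcp_rot": TCP orientation; "force": force on the tool from outside, world axes, zero at the start; "wrist_torque": the same for the moment, N m; "opening": opening from 0.0 (shut) to 1.0 (fully open).
Only numpy, scipy, OpenCV 4.12 (cv2) and the standard library are available. Lean on these libraries where they do the work, as an engineer would, in place of code of your own. Each camera call takes 0.05 s, during which the arm holds its last target. There are 200 camera calls.

## Working session

There is one attempt and no reset: what is moved stays moved. The work goes in short steps, Python scripts to look and compute and a tool call to move; the robot and the scene stay as the last step left them, time stands still between calls to the robot, and variables do not carry over. Pictures are saved under pics/ and viewed, about 8 in all and at most 12, crops included, and the job is handed in when it is done.

Besides the shell and the picture viewer there is one more tool, called after "Request:" by a JSON object that holds its "op" and its "data", one argument or row to a line. arm_command: Moves the arm, as the interface text tells. Its arguments: {"type":"object","properties":{"rows":{"type":"array","items":{"type":"array"}},"newtons":{"type":"number"}},"required":["rows"]}

```bash
mkdir -p pics; ls
cat > h.py <<'E'
from plant import *
import numpy as np, cv2
def look(cam, fn=None):
    im,d=capture(cam)
    if fn: cv2.imwrite('pics/'+fn, im[:,:,::-1])
    return im,d
def cloud(cam,d):
    m=camera_model(cam);K=np.array(m['intrinsics']);T=np.array(m['cam_to_world'])
    v,u=np.mgrid[:d.shape[0],:d.shape[1]]
    P=np.stack([(u-K[0,2])/K[0,0]*d,-(v-K[1,2])/K[1,1]*d,-d],-1)
    return P@T[:3,:3].T+T[:3,3]
E
python3 - <<'E'
from h import *
for c in('side','top'):
    im,d=look(c,c+'0.png'); np.save(c+'0.npy',d)
    m=camera_model(c); print(c,m)
    W=cloud(c,d)
    for q in('gutter','bearing','knob_face','low_end','crest','seat','bolt'):
        try:
            for r in spot_in(q,c)[:2]:
                l=[int(x) for x in r['location']]; print(q,l,round(r['p'],2),W[l[0],l[1]].round(3))
        except Exception as e: print(q,e)
print(sense())
E
```

```text
pics
side {'intrinsics': array([[472.38187168,   0.        , 322.87848282],
       [  0.        , 472.38187168, 231.92448604],
       [  0.        ,   0.        ,   1.        ]]), 'cam_to_world': array([[-0.93953948,  0.21334121, -0.26786396,  0.18625445],
       [-0.34229218, -0.5620529 ,  0.75294927,  0.83980134],
       [ 0.0100814 ,  0.7991133 ,  0.60109592,  0.75534833],
       [ 0.        ,  0.        ,  0.        ,  1.        ]])}
gutter [237, 283] 0.77 [0.573 0.035 0.071]
bearing [200, 326] 0.67 [ 0.541 -0.18   0.052]
knob_face [237, 298] 0.6 [0.529 0.046 0.091]
low_end [235, 284] 0.65 [0.572 0.03  0.074]
low_end [229, 376] 0.36 [ 0.388 -0.142  0.021]
crest [237, 283] 0.59 [0.573 0.035 0.071]
seat [237, 284] 0.61 [0.573 0.028 0.066]
bolt [237, 298] 0.44 [0.529 0.046 0.091]
bolt [301, 340] 0.31 [0.397 0.128 0.008]
top {'intrinsics': array([[530.33283332,   0.        , 325.16721579],
       [  0.        , 530.33283332, 237.86173212],
       [  0.        ,   0.        ,   1.        ]]), 'cam_to_world': array([[-0.01077936,  0.98948628, -0.14422448,  0.34618546],
       [-0.99964
[... 478 characters left out ...]
81]
{'time_s': 0.8, 'joint_positions': array([-1.37528650e+00,  2.90683116e-01, -1.53383494e-01,  1.12672570e+00,
        7.17431886e-07,  1.43149324e+00]), 'joint_velocities': array([-0.0015741 , -0.00076931, -0.00056081,  0.0012597 , -0.00097723,
       -0.00028821]), 'joint_torque': array([-1.90314236e-04, -5.36980069e+01,  3.31627321e+01,  1.78095208e-03,
       -1.44138789e-04, -1.47638787e-05]), 'tool_pos': array([ 0.1725129 , -0.49584461,  0.23132005]), 'tcp_rot': array([9.86020233e-01, 1.66625626e-01, 4.15060028e-07, 1.99931834e-06]), 'force': array([ 0.39818985,  0.05530687, -0.06792511]), 'wrist_torque': array([-0.05464248,  0.0093991 ,  0.02422759]), 'opening': 0.9998403656912553}
```

View pics/top0.png

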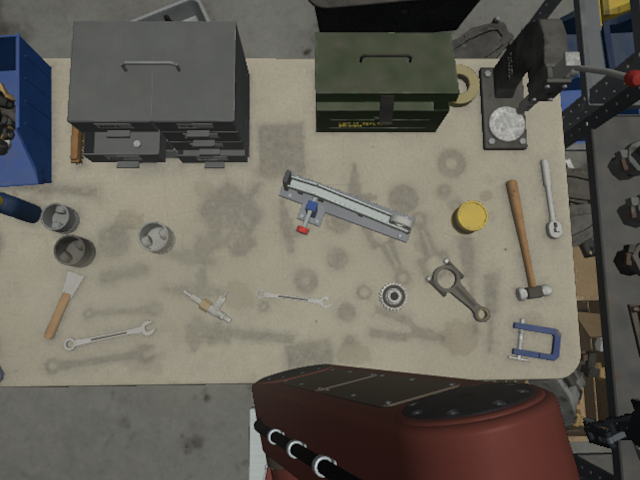

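View pics/side0.png

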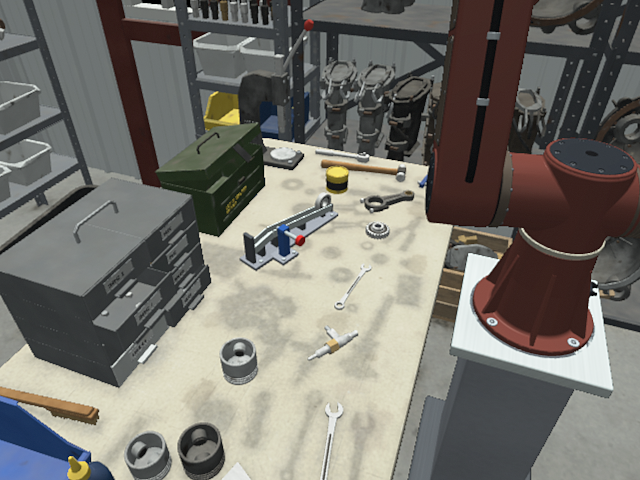

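The top view shows the gutter running from the bearing at about (400,222) up-left to the end stop at (288,180). The red knob is at (303,230), on the robot's side. Next I fit the gutter pose to depth.

```bash
cat >> h.py <<'E'
def H(x,y):
    f=np.where(x<.07,.052-(.07-x)*.032/.22,.052-(x-.07)*.014/.061)
    h=np.zeros_like(x); pl=(abs(x)<.155)&(abs(y)<.03); h[pl]=.01
    w=(abs(y)<.0127)&(abs(x)<.154)
    h=np.where(w,np.where(abs(y)<.0087,f,f+.016),h)
    h=np.where((x>.131)&w,.088,h)
    h=np.where((x>.054)&(x<.076)&(y>.032)&(y<.052),.091,h)
    return h
def G(p):
    c,s=np.cos(p[2]),np.sin(p[2]); return np.array([[c,-s,0,p[0]],[s,c,0,p[1]],[0,0,1,0],[0,0,0,1.]])
def proj(cam,P):
    m=camera_model(cam);K=np.array(m['intrinsics']);T=np.linalg.inv(m['cam_to_world'])
    q=P@T[:3,:3].T+T[:3,3]; return np.stack([K[0,2]+K[0,0]*q[:,0]/-q[:,2],K[1,2]+K[1,1]*q[:,1]/q[:,2]],-1)
E
cat > fit.py <<'E'
from h import *
from scipy.optimize import differential_evolution as DE
for c in('top','side'):
    d=np.load(c+'0.npy');W=cloud(c,d).reshape(-1,3);im=cv2.imread(f'pics/{c}0.png')
    P=W[(abs(W[:,0]-.57)<.12)&(abs(W[:,1]+.03)<.23)&(d.ravel()>0)&(W[:,2]<.12)&(W[:,2]>-.02)]
    fl=P[P[:,2]<.006]; dz=np.median(fl[:,2]); P=P.copy(); P[:,2]-=dz
    def cost(p):
        x,y=P[:,0]-p[0],P[:,1]-p[1];cs,s=np.cos(p[2]),np.sin(p[2])
        gx,gy=cs*x+s*y,-s*x+cs*y
        return np.minimum(abs(P[:,2]-H(gx,gy)),.015).mean()
    r=DE(cost,[(.52,.64),(-.1,.04),(.9,1.6)],seed=1,maxiter=80)
    print(c,len(P),'dz',dz.round(4),r.x.round(4),round(r.fun*1000,2))
    T=G(r.x)
    pts=np.array([[-.155,-.03,.01],[.155,-.03,.01],[.155,.03,.01],[-.155,.03,.01],[-.15,0,.036],[.07,0,.068],[.065,.112,.079],[.131,0,.088],[-.121,.0075,.053]])
    uv=proj(c,pts@T[:3,:3].T+T[:3,3])
    print(uv.round(0).tolist())
    x0,y0=uv.min(0).astype(int)-12;x1,y1=uv.max(0).astype(int)+12
    k=4 if c=='top' else 6
    cr=cv2.resize(im[y0:y1,x0:x1],None,fx=k,fy=k,interpolation=cv2.INTER_CUBIC)
    q=((uv-[x0,y0]+.5)*k).astype(int)
    cv2.polylines(cr,[q[:4]],True,(0,255,0),1)
    for a in q[4:]: cv2.drawMarker(cr,tuple(map(int,a)),(255,0,255),0,10,1)
    cv2.imwrite(f'pics/fit_{c}.png',cr); print(cr.shape)
E
python3 fit.py
```

```text
top 20709 dz 0.0002 [ 0.5929 -0.0557  1.204 ] 2.72
[[413.0, 217.0], [286.0, 170.0], [277.0, 194.0], [405.0, 241.0], [409.0, 226.0], [316.0, 189.0], [300.0, 236.0], [290.0, 176.0], [397.0, 224.0]]
(384, 644, 3)
side 11026 dz 0.0004 [ 0.5923 -0.0602  1.2291] 3.76
[[321.0, 204.0], [240.0, 258.0], [257.0, 268.0], [338.0, 212.0], [328.0, 201.0], [272.0, 227.0], [308.0, 241.0], [253.0, 232.0], [324.0, 201.0]]
(552, 732, 3)
```

View pics/fit_top.png

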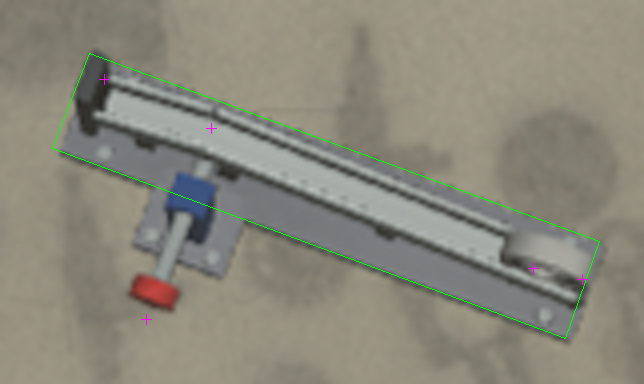

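View pics/fit_side.png

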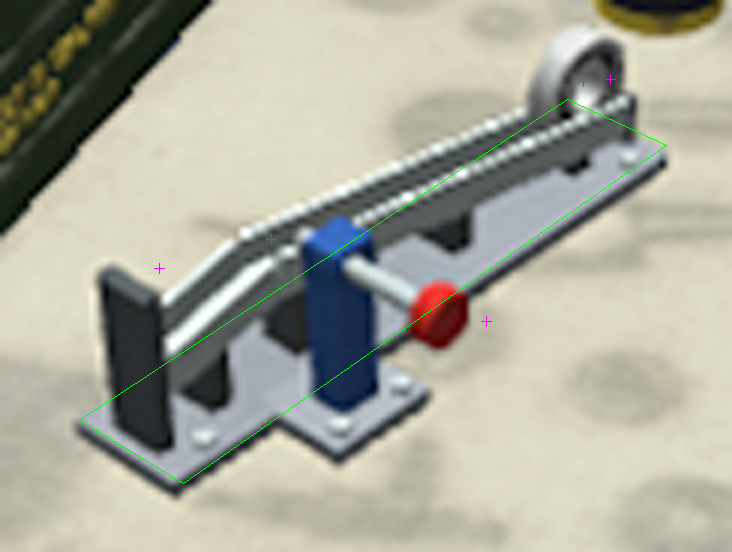

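The fit matches within about 1–2 px, but the knob sits nearer the gutter than predicted. I'll measure the knob and bearing directly with both views.

```bash
cat > knob.py <<'E'
from h import *
from scipy.optimize import least_squares as LS
def blob(c,im,f,near,r=25):
    hsv=cv2.cvtColor(im,cv2.COLOR_BGR2HSV).astype(int);m=f(hsv)
    v,u=np.nonzero(m);k=np.hypot(u-near[0],v-near[1])<r
    return np.array([u[k].mean(),v[k].mean()]),k.sum()
red=lambda h:((h[...,0]<8)|(h[...,0]>172))&(h[...,1]>150)&(h[...,2]>60)
blue=lambda h:(abs(h[...,0]-112)<12)&(h[...,1]>120)&(h[...,2]>40)
def tri(obs):
    return LS(lambda X:np.concatenate([proj(c,X[None])[0]-o for c,o in obs]),[.55,0,.05])
it,is_=cv2.imread('pics/top0.png'),cv2.imread('pics/side0.png')
a,n1=blob('top',it,red,(303,230),12);b,n2=blob('side',is_,red,(300,240),12)
r=tri([('top',a),('side',b)]);print('knob',a,b,n1,n2,r.x.round(4),np.abs(r.fun).max().round(2))
for p in([.5929,-.0557,1.204],[.5923,-.0602,1.2291],[.5927,-.057,1.215]):
    print(p,'knob in gutter mm',(np.linalg.inv(G(p))@np.append(r.x,1))[:3].round(4)*1000)
# refine gutter from depth: blue block top and plate corners picked in crops
import re
def full(c,pts,p,k):
    T=G(p);Q=np.array([[-.155,-.03,.01],[.155,-.03,.01],[.155,.03,.01],[-.155,.03,.01],[-.15,0,.036],[.07,0,.068],[.065,.112,.079],[.131,0,.088],[-.121,.0075,.053]])
    o=proj(c,Q@T[:3,:3].T+T[:3,3]).min(0).astype(int)-12
    return np.array(pts)/k-.5+o
M=np.array([[.155,-.03,.01],[-.155,-.03,.01],[-.155,.03,.01],[.155,.03,.01],[.065,.042,.091]])
ot=full('top',[(90,50),(600,240),(568,340),(58,152),(191,193)],[.5929,-.0557,1.204],4)
Ms=np.array([[.155,-.03,.01],[.155,.03,.01],[-.155,.03,.01],[.065,.042,.091]])
os_=full('side',[(78,427),(180,487),(668,150),(341,235)],[.5923,-.0602,1.2291],6)
def res(p,which='both'):
    T=G(p);f=lambda c,A,o:(proj(c,A@T[:3,:3].T+T[:3,3])-o).ravel()
    t,s=f('top',M,ot),f('side',Ms,os_)
    return {'both':np.r_[t,s],'top':t,'side':s}[which]
for w in('top','side','both'):
    q=LS(res,[.5927,-.057,1.215],args=(w,),loss='soft_l1');print(w,q.x.round(4),np.abs(q.fun).max().round(1))
p=q.x;print('knob gutter',(np.linalg.inv(G(p))@np.append(r.x,1))[:3].round(4)*1000, q.fun.round(1))
for c in('top','side'):
    W=cloud(c,np.load(c+'0.npy')).reshape(-1,3);Q=(np.c_[W,np.ones(len(W))]@np.linalg.inv(G(p)).T)[:,:3]
    k=(Q[:,2]>.052)&(Q[:,2]<.1)&(abs(Q[:,1])<.03)&(Q[:,0]<-.08)&(Q[:,0]>-.17)
    print(c,'bearing',k.sum(),np.percentile(Q[k],[2,50,98],axis=0).round(4).tolist())
    k=(Q[:,2]>.085)&(Q[:,2]<.1)&(abs(Q[:,0]-.065)<.03)&(abs(Q[:,1]-.042)<.03)
    print(c,'blue top',k.sum(),np.percentile(Q[k],[3,50,97],axis=0).round(4).tolist())
E
python3 knob.py
```

```text
knob [302.27659574 229.27659574] [299.68 240.  ] 47 75 [0.5274 0.0404 0.0784] 0.13
[0.5929, -0.0557, 1.204] knob in gutter mm [66.3 95.6 78.4]
[0.5923, -0.0602, 1.2291] knob in gutter mm [73.1 94.9 78.4]
[0.5927, -0.057, 1.215] knob in gutter mm [68.6 95.2 78.4]
top [ 0.5931 -0.0563  1.2043] 1.2
side [ 0.5916 -0.0562  1.2233] 1.5
both [ 0.5924 -0.0563  1.21  ] 1.3
knob gutter [67.6 95.  78.4] [ 0.   1.3  0.3  0.1 -0.2 -0.4 -1.3 -0.1  0.8  0.7 -1.1 -0.8 -1.3 -0.1
 -0.   0.5  0.8 -0.4]
top bearing 194 [[-0.1501, -0.0069, 0.0546], [-0.1244, 0.0019, 0.0707], [-0.1021, 0.0083, 0.0786]]
top blue top 109 [[0.0563, 0.0316, 0.0855], [0.0662, 0.0423, 0.0904], [0.0767, 0.0638, 0.0948]]
side bearing 130 [[-0.1462, -0.0069, 0.053], [-0.1156, 0.0047, 0.0655], [-0.0972, 0.0095, 0.076]]
side blue top 69 [[0.06, 0.03, 0.0858], [0.0708, 0.042, 0.0906], [0.0807, 0.0514, 0.0931]]
```

Gutter pose is about x=0.592, y=−0.056, yaw 69.3°. The bearing is at gutter x≈−0.126, and the knob face is at y≈101 mm, so the bolt is slightly in already. I'm shutting the fingers, turning tool x along the gutter and going behind the bearing.

Request:
{"op": "arm_command", "data": {
  "rows": [
    [[30, 23, 0], [0, 0, 6.3], 0],
    [[30, 23, 0], [0, 0, 6.3], 0],
    [[30, 23, 0], [0, 0, 6.3], 0],
    [[30, 23, 0], [0, 0, 6.3], 0],
    [[30, 23, 0], [0, 0, 6.3], 0],
    [[30, 23, 0], [0, 0, 6.3], 0],
    [[30, 23, 0], [0, 0, 6.3], 0],
    [[30, 23, 0], [0, 0, 6], 0]
  ],
  "newtons": 40
}}

```text
time_s: 1.47
tool_pos: [0.4138, -0.3105, 0.2315]
tcp_rot: [0.821, 0.571, 0.0, 0.0]
force: [0.3, -1.0, 0.6]
opening: -0.0
```

Request:
{"op": "arm_command", "data": {
  "rows": [
    [[29, 23, 0], [0, 0, 0], 0],
    [[29, 23, 0], [0, 0, 0], 0],
    [[29, 23, 0], [0, 0, 0], 0],
    [[29, 22, 0], [0, 0, 0], 0],
    [[0, 0, -35], [0, 0, 0], 0],
    [[0, 0, -35], [0, 0, 0], 0],
    [[0, 0, -25], [0, 0, 0], 0],
    [[0, 0, 0], [0, 0, 0], 0]
  ]
}}

```text
time_s: 2.13
tool_pos: [0.5257, -0.2188, 0.1314]
tcp_rot: [0.823, 0.569, -0.002, -0.004]
force: [-1.3, -0.1, -0.5]
opening: -0.001
```

```bash
cat > st.py <<'E'
from h import *
from scipy.spatial.transform import Rotation as R
P=[.592,-.0563,1.21]
def st():
    s=sense();t=s['tool_pos'];X=R.from_quat(s['tcp_rot']).as_matrix()
    print('t',round(s['time_s'],2),'tcp',(t*1000).round(1),'gutter',((np.linalg.inv(G(P))@np.append(t,1))[:3]*1000).round(1),'yaw',np.degrees(np.arctan2(X[1,0],X[0,0])).round(1),'tz',X[:,2].round(3),'F',s['force'].round(2),'op',round(s['opening'],2),'q6',s['joint_positions'][5].round(2))
if __name__=='__main__': st()
E
python3 - <<'E'
from st import *
st()
im,d=look('top','t1.png');im2,d2=look('side','s1.png')
a=im[140:290,240:440];b=im2[150:300,220:420]
cv2.imwrite('pics/c1.png',np.vstack([cv2.resize(a,None,fx=4,fy=4)[:,:,::-1][:300*2],])[:600])
cv2.imwrite('pics/c1.png',np.hstack([cv2.resize(x,(400,300),interpolation=cv2.INTER_CUBIC) for x in(a,b)])[:,:,::-1])
E
```

```text
t 2.13 tcp [ 525.7 -218.8  131.4] gutter [-175.5    4.7  131.4] yaw 69.3 tz [-0.007  0.004 -1.   ] F [-1.27 -0.05 -0.54] op -0.0 q6 1.41
```

View pics/c1.png

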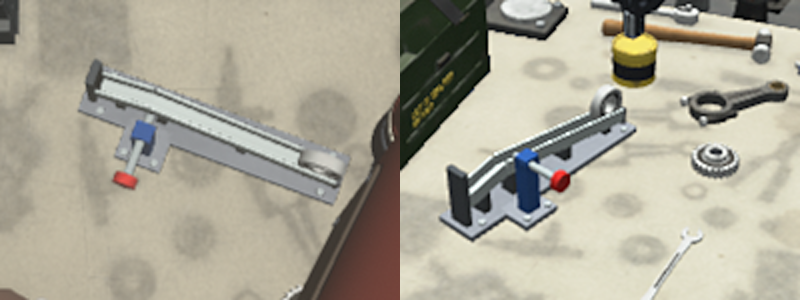

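The side view shows the gripper in front of the tin at (635,15), above and behind the bearing at (605,103). Now I centre and go down.

Request:
{"op": "arm_command", "data": {
  "rows": [
    [[4.4, -1.7, -15], [0, 0, 0], 0],
    [[0, 0, -20], [0, 0, 0], 0],
    [[0, 0, -20], [0, 0, 0], 0],
    [[0, 0, -15], [0, 0, 0], 0],
    [[0, 0, -10], [0, 0, 0], 0],
    [[0, 0, -4], [0, 0, 0], 0],
    [[0, 0, 0], [0, 0, 0], 0],
    [[0, 0, 0], [0, 0, 0], 0]
  ]
}}

```text
time_s: 2.9
tool_pos: [0.5337, -0.2231, 0.0536]
tcp_rot: [0.823, 0.568, 0.0, 0.001]
force: [-0.1, -0.7, -0.5]
opening: 0.001
```

Run:
```python
from st import *
st()
im2,d2=look('side')
cv2.imwrite('pics/c2.png',cv2.resize(im2[150:270,250:410],(800,600),interpolation=cv2.INTER_CUBIC)[:,:,::-1])
```

```text
t 2.9 tcp [ 533.7 -223.1   53.6] gutter [-176.6   -4.3   53.6] yaw 69.3 tz [ 0.002 -0.001 -1.   ] F [-0.08 -0.7  -0.46] op 0.0 q6 1.41
```

View pics/c2.png

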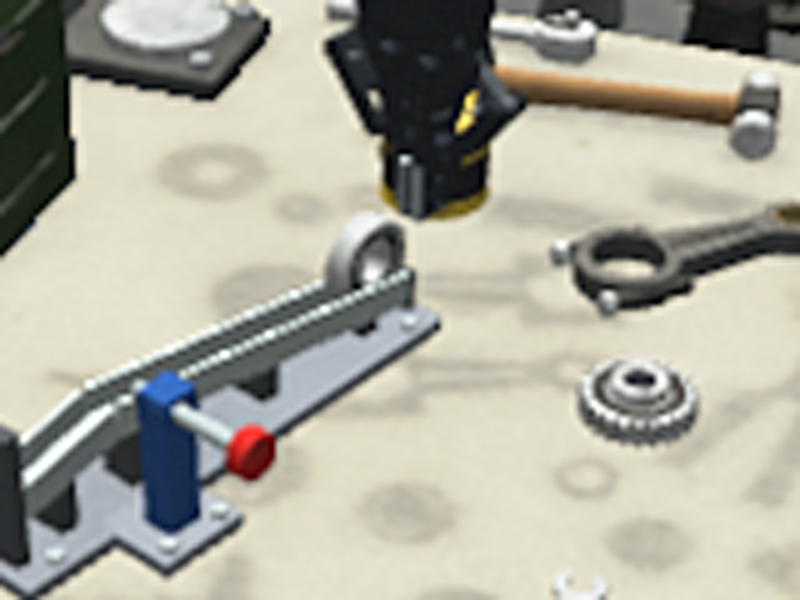

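Request:
{"op": "arm_command", "data": {
  "rows": [
    [[-4, 1.5, -5], [0, 0, 0], 0],
    [[0, 0, 0], [0, 0, 0], 0],
    [[1, 2.8, 0], [0, 0, 0], 0],
    [[1, 2.8, 0], [0, 0, 0], 0],
    [[0, 0, 0], [0, 0, 0], 0],
    [[0, 0, 0], [0, 0, 0], 0]
  ]
}}

```text
time_s: 3.45
tool_pos: [0.5311, -0.2152, 0.0474]
tcp_rot: [0.823, 0.569, 0.0, 0.0]
force: [-0.5, 0.6, -0.1]
opening: 0.002
```

```bash
python3 st.py
```

```text
t 3.45 tcp [ 531.1 -215.2   47.4] gutter [-170.2    0.8   47.4] yaw 69.3 tz [ 0. -0. -1.] F [-0.49  0.63 -0.05] op 0.0 q6 1.42
```

Request:
{"op": "arm_command", "data": {
  "rows": [
    [[1.4, 3.7, 0], [0, 0, 0], 0],
    [[1.4, 3.7, 0.6], [0, 0, 0], 0],
    [[1.4, 3.7, 0.6], [0, 0, 0], 0],
    [[1.4, 3.7, 0.6], [0, 0, 0], 0],
    [[1.4, 3.7, 0.6], [0, 0, 0], 0],
    [[1.4, 3.8, 0.6], [0, 0, 0], 0],
    [[1.4, 3.8, 0.6], [0, 0, 0], 0],
    [[1.4, 3.8, 0.6], [0, 0, 0], 0]
  ]
}}

```text
time_s: 4.12
tool_pos: [0.5423, -0.1853, 0.0517]
tcp_rot: [0.823, 0.568, -0.0, 0.0]
force: [-1.1, -3.2, 1.4]
opening: -0.001
```

Run:
```python
from st import *
st()
im2,d2=look('side')
cv2.imwrite('pics/c3.png',cv2.resize(im2[150:270,250:410],(800,600),interpolation=cv2.INTER_CUBIC)[:,:,::-1])
```

```text
t 4.12 tcp [ 542.3 -185.3   51.7] gutter [-138.2    0.9   51.7] yaw 69.3 tz [ 0. -0. -1.] F [-1.08 -3.19  1.4 ] op -0.0 q6 1.48
```

View pics/c3.png

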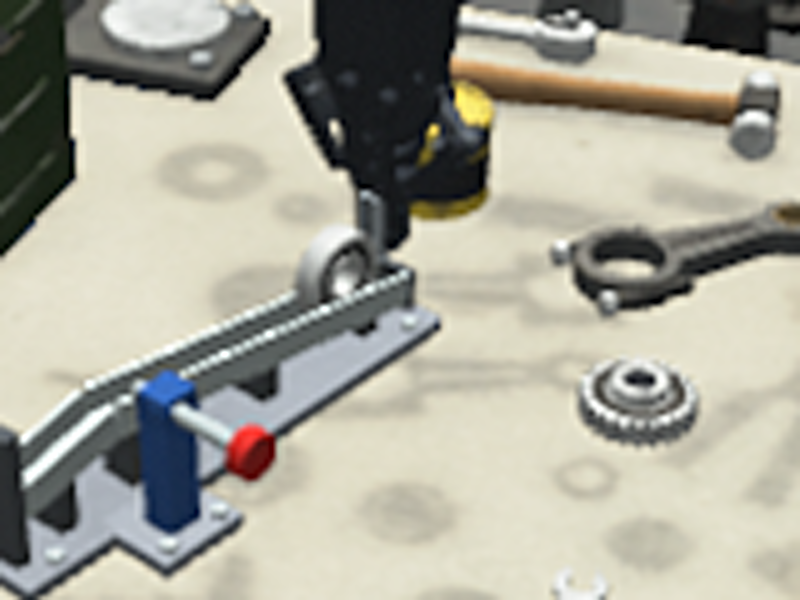

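The bearing has rolled up to (345,265) with the fingertip squarely behind it, at a 3 N push. Continuing.

Request:
{"op": "arm_command", "data": {
  "rows": [
    [[2.1, 5.6, 0.4], [0, 0, 0], 0],
    [[2.1, 5.6, 0.4], [0, 0, 0], 0],
    [[2.1, 5.6, 0.4], [0, 0, 0], 0],
    [[2.1, 5.6, 0.4], [0, 0, 0], 0],
    [[2.1, 5.6, 0.5], [0, 0, 0], 0],
    [[2.1, 5.6, 0.5], [0, 0, 0], 0],
    [[2.1, 5.6, 0.8], [0, 0, 0], 0],
    [[2.1, 5.6, 0.8], [0, 0, 0], 0]
  ]
}}

```text
time_s: 4.83
tool_pos: [0.5591, -0.14, 0.0557]
tcp_rot: [0.823, 0.568, -0.0, -0.0]
force: [-0.2, -2.7, 1.7]
opening: 0.0
```

Request:
{"op": "arm_command", "data": {
  "rows": [
    [[2.1, 5.6, 0.8], [0, 0, 0], 0],
    [[2.1, 5.6, 0.8], [0, 0, 0], 0],
    [[2.1, 5.6, 0.9], [0, 0, 0], 0],
    [[2.1, 5.6, 0.9], [0, 0, 0], 0],
    [[2.1, 5.6, 0.9], [0, 0, 0], 0],
    [[2.1, 5.6, 0.9], [0, 0, 0], 0],
    [[2.1, 5.6, 0.9], [0, 0, 0], 0],
    [[2.1, 5.6, 0.9], [0, 0, 0], 0]
  ]
}}

```text
time_s: 5.5
tool_pos: [0.5759, -0.0954, 0.0628]
tcp_rot: [0.823, 0.568, -0.0, -0.0]
force: [0.1, -1.9, 1.2]
opening: 0.001
```

Run:
```python
from st import *
st()
im2,d2=look('side')
cv2.imwrite('pics/c4.png',cv2.resize(im2[150:270,230:390],(800,600),interpolation=cv2.INTER_CUBIC)[:,:,::-1])
```

```text
t 5.5 tcp [575.9 -95.4  62.8] gutter [-42.3   1.3  62.8] yaw 69.3 tz [-0.  0. -1.] F [ 0.1  -1.88  1.22] op 0.0 q6 1.64
```

View pics/c4.png

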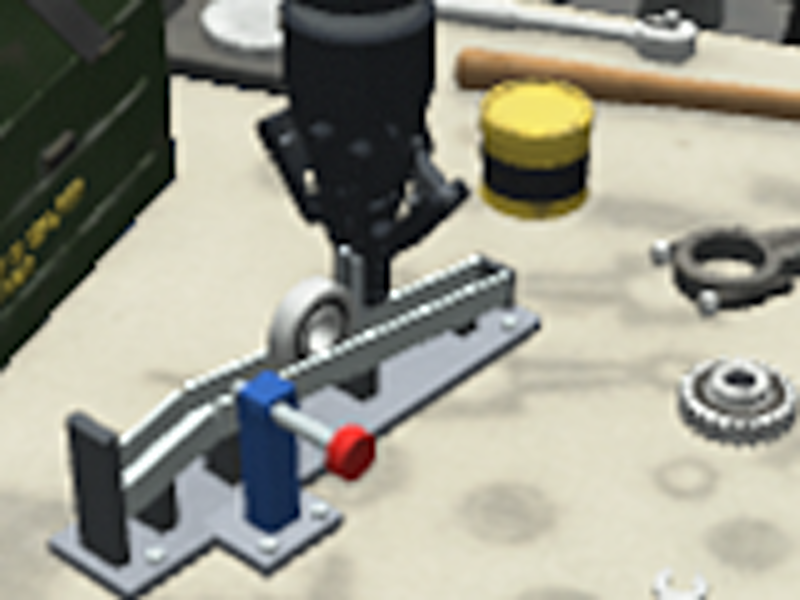

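Bearing well up the slope at (320,325), still ahead of the fingers. Pushing to the crest, slowing near it.

Request:
{"op": "arm_command", "data": {
  "rows": [
    [[2.2, 5.6, 0.9], [0, 0, 0], 0],
    [[2.2, 5.6, 0.9], [0, 0, 0], 0],
    [[2.2, 5.6, 0.9], [0, 0, 0], 0],
    [[2.2, 5.6, 0.9], [0, 0, 0], 0],
    [[2.2, 5.6, 0.9], [0, 0, 0], 0],
    [[2.2, 5.6, 0.9], [0, 0, 0], 0],
    [[2.2, 5.6, 0.9], [0, 0, 0], 0],
    [[1.8, 4.7, 0.7], [0, 0, 0], 0]
  ]
}}

```text
time_s: 6.22
tool_pos: [0.5932, -0.0513, 0.0698]
tcp_rot: [0.823, 0.569, 0.0, -0.0]
force: [0.2, -0.6, 0.2]
opening: -0.004
```

Request:
{"op": "arm_command", "data": {
  "rows": [
    [[1.4, 3.7, 0.6], [0, 0, 0], 0],
    [[1.4, 3.7, 0.6], [0, 0, 0], 0],
    [[1.4, 3.7, 0.6], [0, 0, 0], 0],
    [[1.4, 3.7, 0.6], [0, 0, 0], 0],
    [[1.4, 3.7, 0.5], [0, 0, 0], 0],
    [[1.4, 3.7, 0.4], [0, 0, 0], 0],
    [[1.4, 3.7, 0.2], [0, 0, 0], 0],
    [[1.4, 3.7, 0], [0, 0, 0], 0]
  ]
}}

```text
time_s: 6.88
tool_pos: [0.6043, -0.022, 0.0732]
tcp_rot: [0.823, 0.568, 0.0, -0.0]
force: [0.1, -0.5, 0.1]
opening: 0.001
```

Run:
```python
from st import *
st()
im2,d2=look('side')
cv2.imwrite('pics/c5.png',cv2.resize(im2[150:270,210:370],(800,600),interpolation=cv2.INTER_CUBIC)[:,:,::-1])
```

```text
t 6.88 tcp [604.3 -22.   73.2] gutter [36.4  0.6 73.2] yaw 69.3 tz [ 0.  0. -1.] F [ 0.13 -0.51  0.08] op 0.0 q6 1.77
```

View pics/c5.png

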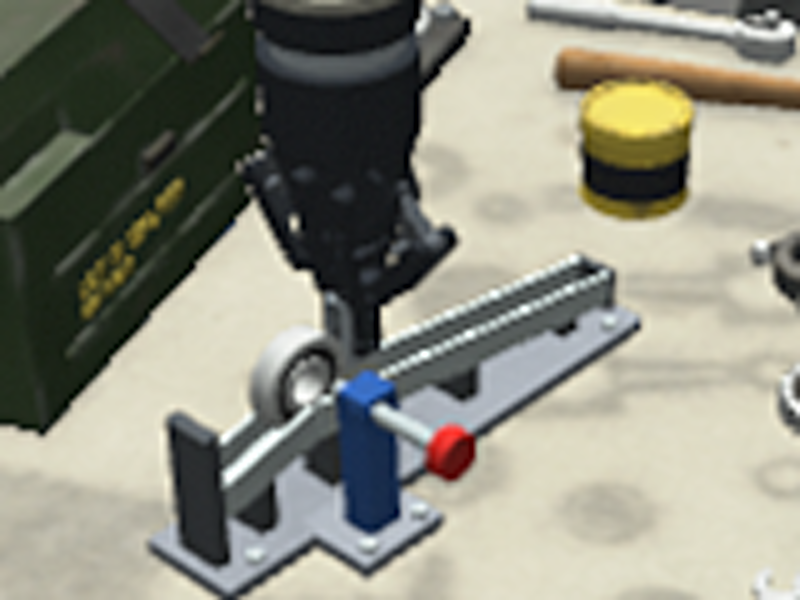

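The bearing is on the crest at (305,380). A few more slow millimetres, then wait.

Request:
{"op": "arm_command", "data": {
  "rows": [
    [[0.9, 2.3, 0], [0, 0, 0], 0],
    [[0.7, 1.9, 0], [0, 0, 0], 0],
    [[0, 0, 0], [0, 0, 0], 0],
    [[0, 0, 0], [0, 0, 0], 0],
    [[0, 0, 0], [0, 0, 0], 0],
    [[0, 0, 0], [0, 0, 0], 0],
    [[0, 0, 0], [0, 0, 0], 0],
    [[0, 0, 0], [0, 0, 0], 0]
  ]
}}

```text
time_s: 7.6
tool_pos: [0.6057, -0.0184, 0.0732]
tcp_rot: [0.823, 0.568, -0.0, -0.0]
force: [-0.7, 0.0, 1.0]
opening: 0.006
```

```bash
cat > bear.py <<'E'
from st import *
st()
def bear(d):
    W=cloud('side',d).reshape(-1,3);Q=(np.c_[W,np.ones(len(W))]@np.linalg.inv(G(P)).T)[:,:3]*1000
    k=(Q[:,0]>50)&(Q[:,0]<125)&(abs(Q[:,1])<14)&(Q[:,2]>73)&(Q[:,2]<115)
    print('bearing pts',k.sum(),np.percentile(Q[k],[2,50,98],axis=0).round(0).tolist())
E
python3 - <<'E'
from bear import *
im2,d2=look('side','s5.png');bear(d2)
r=spot_in('bearing','side');print(r[0])
cv2.imwrite('pics/c6.png',cv2.resize(im2[150:270,210:370],(800,600),interpolation=cv2.INTER_CUBIC)[:,:,::-1])
# targets: knob approach TCP in gutter frame -> world
for g in([65,135,140],[65,125,72],[65,78,72]):
    print(g,((G(P)@np.append(np.array(g)/1000,1))[:3]*1000).round(1))
E
```

```text
t 7.6 tcp [605.7 -18.4  73.2] gutter [40.3  0.6 73.2] yaw 69.3 tz [-0. -0. -1.] F [-0.71  0.03  0.97] op 0.01 q6 1.78
bearing pts 189 [[50.0, -8.0, 74.0], [101.0, 3.0, 91.0], [124.0, 8.0, 110.0]]
{'location': [231.3, 256.4], 'p': 0.54}
[65, 135, 140] [488.6  52.2 140. ]
[65, 125, 72] [498.   48.6  72. ]
[65, 78, 72] [542.   32.1  72. ]
```

View pics/c6.png

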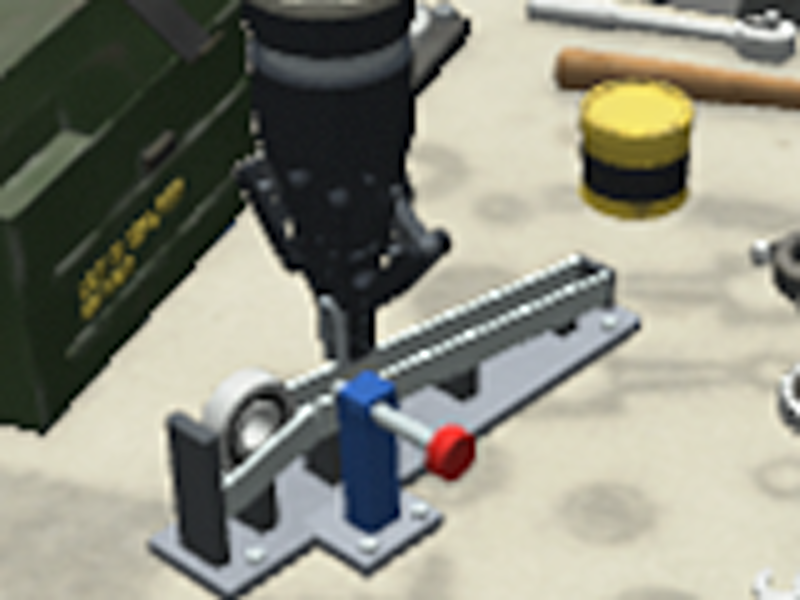

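The bearing has rolled to the stop (centre ≈ (255,425), median gutter x ≈ 101–105). Next I raise, turn 90° and go outside the knob.

Request:
{"op": "arm_command", "data": {
  "rows": [
    [[-0.5, -1.5, 20], [0, 0, 0], 0],
    [[0, 0, 30], [0, 0, 0], 0],
    [[0, 0, 27], [0, 0, 0], 0],
    [[-8.6, 5.5, 0], [0, 0, 7], 0],
    [[-8.6, 5.5, 0], [0, 0, 7], 0],
    [[-8.6, 5.5, 0], [0, 0, 7], 0],
    [[-8.6, 5.5, 0], [0, 0, 7], 0],
    [[-8.6, 5.5, 0], [0, 0, 7], 0]
  ]
}}

```text
time_s: 8.37
tool_pos: [0.5618, 0.0079, 0.1503]
tcp_rot: [0.611, 0.791, 0.0, 0.0]
force: [0.2, 0.2, -0.1]
opening: -0.0
```

Request:
{"op": "arm_command", "data": {
  "rows": [
    [[-8.6, 5.5, 0], [0, 0, 7], 0],
    [[-8.6, 5.5, 0], [0, 0, 7], 0],
    [[-8.6, 5.5, 0], [0, 0, 7], 0],
    [[-8.6, 5.5, 0], [0, 0, 7], 0],
    [[-8.6, 5.5, 0], [0, 0, 7], 0],
    [[-8.6, 5.5, 0], [0, 0, 7], 0],
    [[-8.6, 5.5, 0], [0, 0, 7], 0],
    [[-8.6, 5.5, 0], [0, 0, 6], 0]
  ]
}}

```text
time_s: 9.03
tool_pos: [0.493, 0.052, 0.1503]
tcp_rot: [0.177, 0.984, 0.0, 0.0]
force: [-0.8, 0.4, -0.3]
opening: -0.002
```

Request:
{"op": "arm_command", "data": {
  "rows": [
    [[0, 0, 0], [0, 0, 0], 0],
    [[0, 0, 0], [0, 0, 0], 0]
  ]
}}

```text
time_s: 9.2
tool_pos: [0.4935, 0.0518, 0.1504]
tcp_rot: [0.181, 0.983, -0.0, 0.0]
force: [-0.4, 0.2, -1.1]
opening: -0.003
```

Run:
```python
from bear import *
im2,d2=look('side','s6.png');bear(d2)
```

```text
t 9.2 tcp [493.5  51.8 150.4] gutter [ 66.4 130.3 150.4] yaw 159.1 tz [ 0. -0. -1.] F [-0.36  0.24 -1.07] op -0.0 q6 0.32
bearing pts 138 [[86.0, -9.0, 74.0], [109.0, 4.0, 91.0], [124.0, 8.0, 98.0]]
```

Request:
{"op": "arm_command", "data": {
  "rows": [
    [[0, 0, -25], [0, 0, 0], 0],
    [[0, 0, -25], [0, 0, 0], 0],
    [[0, 0, -18], [0, 0, 0], 0],
    [[0, 0, -9], [0, 0, 0], 0],
    [[0, 0, 0], [0, 0, 0], 0],
    [[4.7, -1.8, 0], [0, 0, 0], 0],
    [[4.7, -1.8, 0], [0, 0, 0], 0],
    [[4.7, -1.8, 0], [0, 0, 0], 0]
  ]
}}

```text
time_s: 9.92
tool_pos: [0.5093, 0.046, 0.0744]
tcp_rot: [0.18, 0.984, 0.0, 0.001]
force: [0.5, 0.6, 0.2]
opening: 0.002
```

Request:
{"op": "arm_command", "data": {
  "rows": [
    [[3.7, -1.4, 0], [0, 0, 0], 0],
    [[3.7, -1.4, 0], [0, 0, 0], 0],
    [[3.7, -1.4, 0], [0, 0, 0], 0],
    [[3.7, -1.4, 0], [0, 0, 0], 0],
    [[3.7, -1.4, 0], [0, 0, 0], 0],
    [[3.7, -1.4, 0], [0, 0, 0], 0]
  ]
}}

```text
time_s: 10.42
tool_pos: [0.5299, 0.0378, 0.0732]
tcp_rot: [0.18, 0.984, -0.0, -0.0]
force: [-2.0, 0.2, 2.0]
opening: 0.001
```

Run:
```python
from bear import *
im2,d2=look('side','s7.png');bear(d2)
cv2.imwrite('pics/c7.png',cv2.resize(im2[150:270,210:370],(800,600),interpolation=cv2.INTER_CUBIC)[:,:,::-1])
```

```text
t 10.42 tcp [529.9  37.8  73.2] gutter [66.2 91.3 73.2] yaw 159.3 tz [-0. -0. -1.] F [-1.98  0.18  2.04] op 0.0 q6 0.3
bearing pts 155 [[68.0, -9.0, 74.0], [106.0, 4.0, 88.0], [124.0, 12.0, 98.0]]
```

View pics/c7.png

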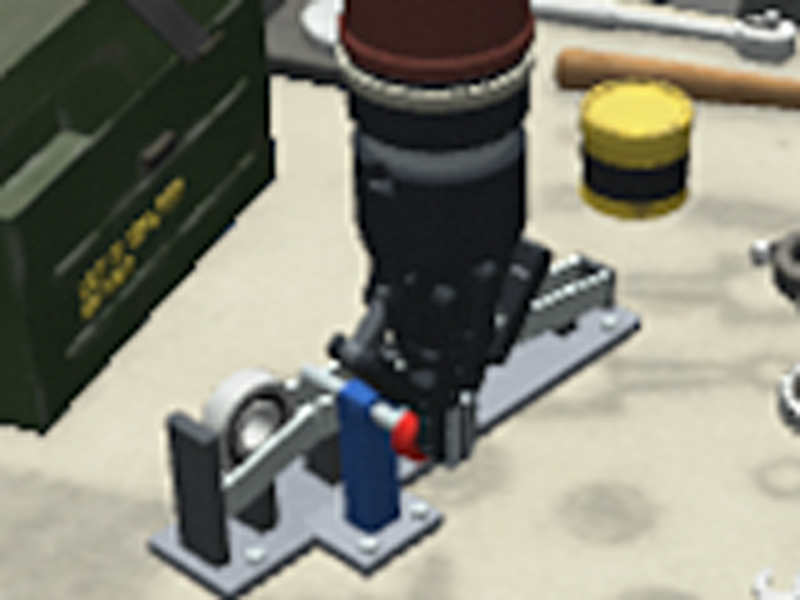

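The knob is moving in and the rod now crosses the channel. Continuing gently to the end of travel.

Request:
{"op": "arm_command", "data": {
  "rows": [
    [[2.8, -1.1, 0], [0, 0, 0], 0],
    [[2.8, -1.1, 0], [0, 0, 0], 0],
    [[1.9, -0.7, 0], [0, 0, 0], 0],
    [[1.9, -0.7, 0], [0, 0, 0], 0],
    [[0, 0, 0], [0, 0, 0], 0]
  ]
}}

```text
time_s: 10.88
tool_pos: [0.5396, 0.0342, 0.0732]
tcp_rot: [0.18, 0.984, -0.0, 0.0]
force: [-0.1, -0.2, 0.3]
opening: 0.003
```

Request:
{"op": "arm_command", "data": {
  "rows": [
    [[0.9, -0.35, 0], [0, 0, 0], 0],
    [[0.9, -0.35, 0], [0, 0, 0], 0],
    [[0, 0, 0], [0, 0, 0], 0]
  ]
}}

```text
time_s: 11.13
tool_pos: [0.541, 0.0336, 0.0732]
tcp_rot: [0.18, 0.984, -0.0, -0.0]
force: [-0.8, -0.3, 0.3]
opening: -0.0
```

```bash
python3 st.py
```

```text
t 11.13 tcp [541.   33.6  73.2] gutter [66.1 79.5 73.2] yaw 159.3 tz [-0. -0. -1.] F [-0.81 -0.28  0.33] op -0.0 q6 0.29
```

Request:
{"op": "arm_command", "data": {
  "rows": [
    [[0.9, -0.35, 0], [0, 0, 0], 0],
    [[0.9, -0.35, 0], [0, 0, 0], 0],
    [[0, 0, 0], [0, 0, 0], 0]
  ]
}}

```text
time_s: 11.38
tool_pos: [0.5428, 0.0329, 0.0732]
tcp_rot: [0.18, 0.984, -0.0, 0.0]
force: [-1.4, 0.6, -0.7]
opening: -0.0
```

Request:
{"op": "arm_command", "data": {
  "rows": [
    [[0.9, -0.35, 0], [0, 0, 0], 0],
    [[0.9, -0.35, 0], [0, 0, 0], 0],
    [[0, 0, 0], [0, 0, 0], 0]
  ]
}}

```text
time_s: 11.63
tool_pos: [0.5434, 0.0326, 0.0731]
tcp_rot: [0.18, 0.984, 0.0, -0.001]
force: [-6.7, 1.7, 4.1]
opening: 0.002
```

```bash
python3 st.py
```

```text
t 11.63 tcp [543.4  32.6  73.1] gutter [66.1 76.8 73.1] yaw 159.3 tz [-0.002  0.001 -1.   ] F [-6.68  1.71  4.15] op 0.0 q6 0.29
```

Request:
{"op": "arm_command", "data": {
  "rows": [
    [[0.9, -0.35, 0], [0, 0, 0], 0],
    [[0.9, -0.35, 0], [0, 0, 0], 0],
    [[0, 0, 0], [0, 0, 0], 0]
  ]
}}

```text
time_s: 11.88
tool_pos: [0.5435, 0.0326, 0.0729]
tcp_rot: [0.179, 0.984, 0.0, -0.003]
force: [-11.9, 5.0, 9.6]
opening: -0.0
```

```bash
python3 st.py
```

```text
t 11.88 tcp [543.5  32.6  72.9] gutter [66.  76.8 72.9] yaw 159.3 tz [-0.005  0.002 -1.   ] F [-11.86   4.99   9.61] op -0.0 q6 0.29
```

The bolt is hard against its end: 13 N and no more travel. Backing off along +y, then up.

Request:
{"op": "arm_command", "data": {
  "rows": [
    [[-3, 1.1, 0], [0, 0, 0], 0],
    [[-5, 1.9, 0], [0, 0, 0], 0],
    [[-15, 5.7, 0], [0, 0, 0], 0],
    [[-25, 9.4, 0], [0, 0, 0], 0],
    [[-20, 7.5, 20], [0, 0, 0], 0],
    [[0, 0, 35], [0, 0, 0], 0],
    [[0, 0, 35], [0, 0, 0], 0],
    [[0, 0, 0], [0, 0, 0], 0]
  ]
}}

```text
time_s: 12.55
tool_pos: [0.4819, 0.0572, 0.1693]
tcp_rot: [0.18, 0.984, 0.001, 0.005]
force: [1.8, 0.4, 0.6]
opening: -0.001
```

```bash
cat > end.py <<'E'
from bear import *
import knob as k
it,_=look('top','t9.png');i2,d2=look('side','s9.png');bear(d2)
b=lambda i:cv2.cvtColor(i,cv2.COLOR_RGB2BGR)
try:
    a,n1=k.blob('top',b(it),k.red,(308,215),14);c,n2=k.blob('side',b(i2),k.red,(290,235),14)
    r=k.tri([('top',a),('side',c)]);print(n1,n2,'KNOB centre gutter',((np.linalg.inv(G(P))@np.append(r.x,1))[:3]*1000).round(1),abs(r.fun).max())
except Exception as e: print(e)
cv2.imwrite('pics/c8.png',np.hstack([cv2.resize(x,(400,300),interpolation=cv2.INTER_CUBIC) for x in(it[140:260,250:410],i2[150:270,210:370])])[:,:,::-1])
E
python3 end.py | tail -3
```

```text
side blue top 69 [[0.06, 0.03, 0.0858], [0.0708, 0.042, 0.0906], [0.0807, 0.0514, 0.0931]]
bearing pts 169 [[67.0, -12.0, 74.0], [103.0, 4.0, 85.0], [124.0, 10.0, 98.0]]
Residuals are not finite in the initial point.knob.py:6: RuntimeWarning: Mean of empty slice.
  return np.array([u[k].mean(),v[k].mean()]),k.sum()
  ret = ret.dtype.type(ret / rcount)
```

View pics/c8.png

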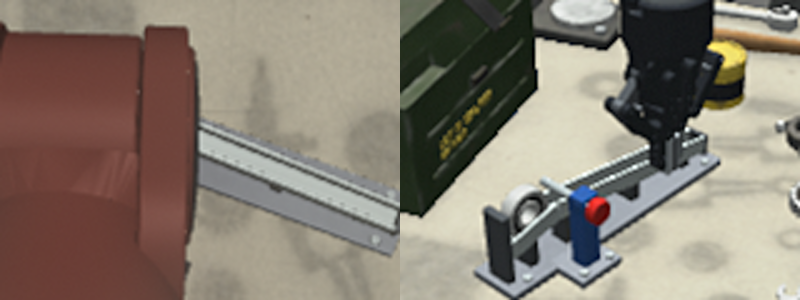

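The side view shows the bearing at the stop, the rod across the channel behind it, and the knob close to the blue block. The arm hides the top view, so I make one numeric check of the knob from the side and then hand in.

```bash
python3 - <<'E' | tail -4
from bear import *
import knob as k
i=cv2.imread('pics/s9.png');a,n=k.blob('side',i,k.red,(290,235),14)
q=np.array([[.066,y,.079] for y in(.061,.066,.071,.095)]);T=G(P)
print('knob px',a,n,'predicted y 61,66,71,95:',proj('side',q@T[:3,:3].T+T[:3,3]).round(1).tolist())
E
python3 -c "
from plant import *
print(finish_job())"
```

```text
top blue top 109 [[0.0563, 0.0316, 0.0855], [0.0662, 0.0423, 0.0904], [0.0767, 0.0638, 0.0948]]
side bearing 130 [[-0.1462, -0.0069, 0.053], [-0.1156, 0.0047, 0.0655], [-0.0972, 0.0095, 0.076]]
side blue top 69 [[0.06, 0.03, 0.0858], [0.0708, 0.042, 0.0906], [0.0807, 0.0514, 0.0931]]
knob px [288.5    233.7625] 80 predicted y 61,66,71,95: [[289.9, 233.7], [291.4, 234.6], [293.0, 235.4], [300.4, 239.6]]
the job is handed in; nothing more can be done
None
```

The bearing is resting against the end stop and the bolt is fully home behind it. I handed the job in at about 12.7 s of the 48 s allowed.

I shut the fingers and pushed the bearing up the gutter from behind with about 3 N. It rolled over the crest to the stop on its own, and I did not pinch or lift it. I then went round to the knob and pushed it in until it stopped, where the force rose to about 16 N with no further travel. After that I backed the arm clear.

**Last checks**
- **Bearing:** the last side picture shows it at the stop, with its median depth reading at gutter x of about 103 mm (the seat is at 105 mm).
- **Bolt:** the rod crosses the channel, and the knob is within about 1.5 px of its predicted home position in the side view. The hard stop came with the tool at y 76.8 mm, against the 78 mm I expected.
- **Bystanders:** I saw nothing in the pictures to suggest any were moved, though I did not measure them afterwards.

**Failed or disagreed**
- **Top-view check:** the final knob measurement from two views failed because the arm hid the knob from the top camera. The knob check therefore rests on the side view and the force.
- **Bolt start:** the bolt looked about 11 mm in at the start, not drawn right out as the text suggested.

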